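# Fish the pepper-mill cap out of the gap beside the herb trough

### The arm

A 6-joint arm with a two-finger parallel gripper is mounted at the origin on the work surface. World frame = base frame: x ahead of the robot, y to its left, z up, the work surface at z = 0. Lengths are in m, angles in rad, forces in N, time in s.
With the tool pointing down it reaches from about 0.275 to 0.825 m from the base axis. Payload 4.9 kg.
Tool frame: the origin (TCP) lies midway between the tips of the shut fingers; the grasp point (between the pads) lies 19 mm behind it (grip_point_offset is the distance from the TCP to the grasp point, in m); z points along the fingers, x is the direction in which the jaws open and shut, and the axes are right-handed (so a half turn about z gives the same grasp; the last joint's range is limited). The gripper opens to 85 mm and grips with 20 to 120 N. Pads are 22 mm wide; open, the fingers measure 114 mm over their backs; the gripper's body (76 mm by 85 mm) begins 54 mm behind the grasp point. The pads swing forward as they close: fully open they stand 13 mm farther back than shut.
Start: joints at [-0.134, 0.326, -0.193, 1.052, 0, 1.437], TCP at [0.55, 0, 0.231] pointing down, gripper open.
Joint ranges: [-2.65, 2.65], [-0.97, 1.79], [-1.3, 1.35], [-1.93, 2.1], [-1.47, 1.37], [-3.14, 3.14]. Speed limits (rad/s): [2.57, 2.57, 3.14, 3.14, 3.14, 3.14].

### API

Orientations are given as a rotation vector (axis times angle).
In Python, from cell import * gives the robot as it stands. Calls block until the motion is done:
- movep(position, orientation): joint-space move of the TCP to a pose.
- move_l(position, velocity=0.15, rot=None, until_force=None): straight line of the TCP; rot=None keeps the orientation; velocity is the mean speed in m/s. With until_force (N) it stops when the force on the tool has changed by that much, and returns True; else False.
- set_joints(angles): joint-space move.
- let_go() and grab(newtons=None): open the fingers fully, or close them until they stop; newtons is the grip in N (None keeps the last).
- sleep(seconds).
- ik(position, orientation): joint angles nearest the present ones, or None.
- get_state(): the state.
- grab_frame(name): name is "scene" or "side" or "wrist"; returns a dict with "img" (480x640x3 uint8, red, green, blue), "fx", "fy", "cx", "cy" (pixels), "cam_to_world" (4x4, takes a point from camera to world coordinates); the wrist camera has in their place "T_tool_cam" (4x4, takes a point from camera to tool coordinates, whose origin is the TCP and whose axes are the tool frame's). Camera axes: x right, y down, z forward; pixel columns grow to the right and rows downward; lengths in m; the calibration is good to about 2 mm. A picture is of the moment at which its call begins: read the wrist's pose just before it. There is no depth.
A pose or a line that the arm cannot do raises MotionError and nothing moves.
- sign_off(): hands the job in, once; it reports no verdict.
Trained networks look in the newest picture that a camera, given by its name, has taken for a name from the list of things; names that differ only in an ending like _2 or _b are one class to them, and where a whole thing is asked for, a point or a joint stands for the part that bears it (a point fixed in the world has none). Each returns a list of dicts, best first, with "score" (0 to 1); they miss things now and then, are a little off and sometimes report something else, mostly with a low value. They report only what shows in the picture. A call takes as long as a camera call. They do not tell look-alikes from the thing itself.
- spot_in(camera, name): "centre" ([column, row] in pixels, amid what is visible of it).
- silhouettes(camera, name): "mask" (480x640 bool, what is visible of it) and "centre" ([column, row] in pixels, amid what is visible of it).
- tip_of(camera, name): "centre" ([column, row] in pixels: a listed point, or the origin of a listed thing).
The state is a dict: "clock": time; "q": joint angles; "joint_velocities": joint speeds; "tau": joint torques, N m; "position": TCP position; "eef_rot": TCP orientation; "contact_force": force on the tool from outside, world axes, zero at the start; "wrist_torque": the same for the moment, N m; "finger_gap": opening from 0.0 (shut) to 1.0 (fully open).
Only numpy, scipy, OpenCV 4.12 (cv2) and the standard library are available. Lean on these libraries where they do the work, as an engineer would, in place of code of your own. Each camera call takes 0.05 s, during which the arm holds its last target.

### The job

The steel cap of the pepper mill has dropped into the narrow gap between the concrete herb trough and the flat plastic utensil box. Take the bent rod by its wooden handle, let its bent end down into the gap behind the cap, and draw the cap out through the open end with the rod until the whole cap stands upright on the ledge outside the gap. Then lay the rod down on the ledge and let go of it; do not touch the cap with the fingers.

Things in the scene. Friction and masses are not known exactly. Their poses are not given: they have to be found in the camera images.
- rod_handle (a point): Bent rod lying flat: straight-sided wooden handle 110 long, 18 wide, 22 mm high, then a steel shaft 5 mm thick, 190 mm long, ending in a 40 mm foot bent square to one side. Point: centre of the handle, 11 mm above the ledge. x: along the shaft to the foot; y: the way the foot points; z: up. Shaft at this point's height. 0.09 kg, balances 15 mm ahead of this point.
- rod_foot (a point): Middle of the rod's bent foot. The foot is 5 mm thick and reaches 40 mm sideways from the shaft's axis; this point is half-way along it, 245 mm ahead (x) and 20 mm to the side (y) of the handle's centre, at the same height. Same axes as the handle.
- cap: The dropped cap: plain round steel with a domed top, 30 mm across, 26 mm high, about 45 g, loose, upright in the gap 60 to 115 mm in from the open end and 8 to 14 mm to the trough's side (+y) of the gap's middle line. Origin: centre of its underside. z: up.
- gap: Straight gap 66 mm wide, 200 deep, open above and at one end, ledge as floor. Origin: on the ledge, middle of the open end. x: into the gap; y: across, to the trough; z: up. +y side: concrete herb trough 240 long, 130 wide, 100 high, herbs to 155 mm. -y side: flat white utensil box 300 long, 90 wide, 48 high. Half brick closes the far end. All fixed. Ledge before the open end is clear for 300 mm.
Things that resemble listed ones, but are neither listed nor needed, are in the scene too. Of the things shaped like the cap, the steel one is meant.

How it is judged:
By the outcome, as a careful person would: the job done as asked, in the order asked, and still so for the second after the job is handed in, with the robot touching nothing.
It also fails if it takes over 45 s, if anything falls off the work surface, if the arm or the gripper's body presses on something with over 40 N, if the wrist force passes 120 N, or if a joint passes its speed limit or range.

## Working session

There is one attempt and no reset: what is moved stays moved. The work goes in short steps, each a Python script; the robot and the scene stay as the last script left them, time stands still between calls to the robot, and variables do not carry over. Pictures are saved under pics/ and viewed, and the job is handed in when it is done.

```bash
ls; mkdir -p pics
cat > h.py <<'E'
from cell import *
import numpy as np, cv2
from scipy.spatial.transform import Rotation as R
def snap(cam,fn,crop=None,scale=1):
    st=get_state(); f=grab_frame(cam); im=f["img"]
    if crop: im=im[crop[1]:crop[3],crop[0]:crop[2]]
    if scale!=1: im=cv2.resize(im,None,fx=scale,fy=scale,interpolation=cv2.INTER_CUBIC)
    cv2.imwrite("pics/"+fn,im[:,:,::-1]); return f,st
def c2w(f,st):
    if "cam_to_world" in f: return np.array(f["cam_to_world"])
    T=np.eye(4);T[:3,:3]=R.from_rotvec(st["eef_rot"]).as_matrix();T[:3,3]=st["position"]
    return T@np.array(f["T_tool_cam"])
def pix(f,st,uv,z):
    T=c2w(f,st); d=T[:3,:3]@np.array([(uv[0]-f["cx"])/f["fx"],(uv[1]-f["cy"])/f["fy"],1]); o=T[:3,3]
    return o+d*(z-o[2])/d[2]
def proj(f,st,p):
    T=np.linalg.inv(c2w(f,st)); c=T[:3,:3]@np.array(p)+T[:3,3]
    return np.array([f["fx"]*c[0]/c[2]+f["cx"],f["fy"]*c[1]/c[2]+f["cy"]])
E
python3 - <<'E'
from h import *
for c in ["scene","side","wrist"]:
    f,st=snap(c,c+"0.png")
    print(c,np.round(c2w(f,st),3).tolist(),f["fx"],f["cx"],f["cy"])
    for n in ["rod_handle","rod_foot","cap","gap"]:
        try: print(n,[(np.round(d["centre"],1).tolist(),round(d["score"],2)) for d in tip_of(c,n)],[(np.round(d["centre"],1).tolist(),round(d["score"],2)) for d in spot_in(c,n)])
        except Exception as e: print(n,e)
print(get_state())
E
```

```text
pics
scene [[-0.346, 0.59, -0.729, 1.112], [0.938, 0.204, -0.28, 0.188], [-0.016, -0.781, -0.625, 0.571], [0.0, 0.0, 0.0, 1.0]] 483.7261473170511 314.3506913784245 236.56647463027264
rod_handle [([195.1, 215.6], 0.61)] [([197.1, 216.2], 0.58)]
rod_foot [([311.5, 237.1], 0.77)] [([196.5, 215.9], 0.59)]
cap [([388.0, 322.2], 0.75), ([329.5, 263.3], 0.71)] [([331.8, 259.7], 0.81), ([350.4, 222.5], 0.7), ([386.0, 319.0], 0.57)]
gap [([340.5, 309.5], 0.89)] [([437.3, 323.9], 0.75)]
side [[-0.909, -0.318, 0.269, 0.29], [-0.416, 0.704, -0.575, 0.455], [-0.007, -0.635, -0.772, 0.716], [0.0, 0.0, 0.0, 1.0]] 527.6646011428197 324.64812844640795 241.25792641471486
rod_handle [([403.7, 162.2], 0.86)] [([395.6, 174.9], 0.75)]
rod_foot [([357.3, 253.9], 0.7)] [([397.2, 173.3], 0.58)]
cap [([388.8, 295.4], 0.84), ([320.0, 274.9], 0.51)] [([387.0, 289.7], 0.64), ([323.8, 265.8], 0.45)]
gap [([259.8, 276.3], 0.83)] [([219.8, 340.4], 0.7)]
wrist [[1.0, -0.0, -0.002, 0.55], [-0.001, -0.946, -0.323, 0.083], [-0.002, 0.323, -0.946, 0.374], [0.0, 0.0, 0.0, 1.0]] 337.3877805714045 322.4088561954193 241.561
[... 287 characters left out ...]
([338.7, 87.2], 0.84)]
{'clock': 1.35, 'q': array([-1.34188533e-01,  3.26217645e-01, -1.92639445e-01,  1.05200571e+00,
        4.09573922e-05,  1.43664169e+00]), 'joint_velocities': array([-0.00102809, -0.00115061, -0.00059272,  0.00028093,  0.00098491,
       -0.00046019]), 'tau': array([-1.61115745e-04, -4.43337893e+01,  2.62752700e+01,  1.32567471e-03,
       -4.71906933e-04, -7.91294667e-06]), 'position': array([5.49993049e-01, 3.12445510e-05, 2.31256216e-01]), 'eef_rot': array([-3.14154317e+00,  5.32467697e-05,  9.48658923e-05]), 'contact_force': array([0.83496216, 0.7247227 , 0.08118454]), 'wrist_torque': array([ 0.0169701 ,  0.06611334, -0.01730562]), 'finger_gap': 0.9974814462341376}
```

View pics/scene0.png

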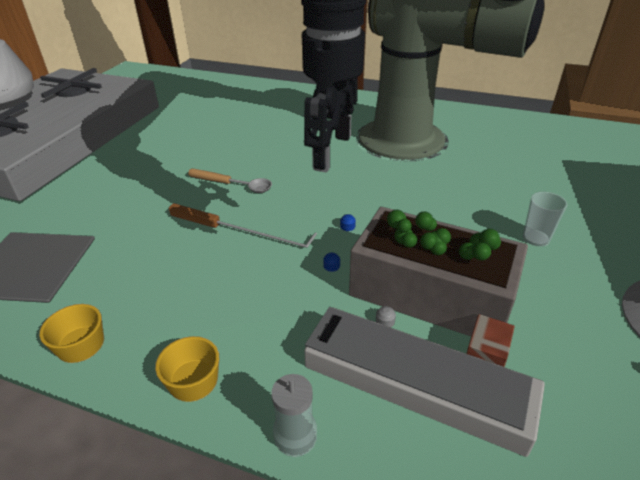

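View pics/side0.png

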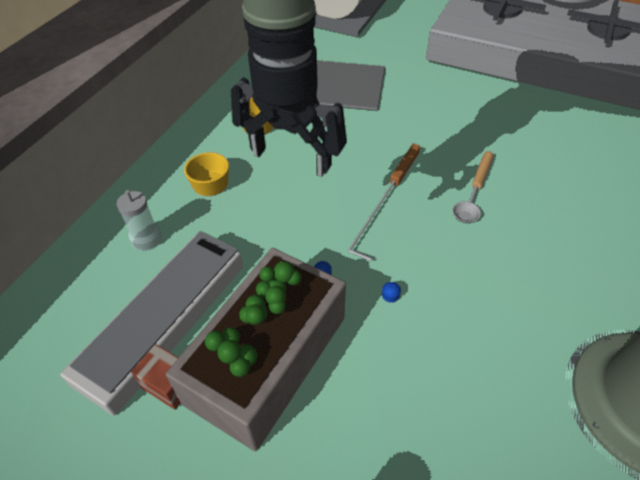

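View pics/wrist0.png

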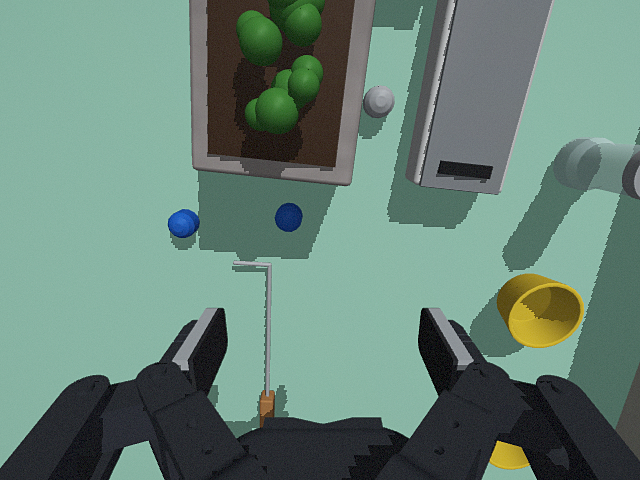

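Candidates for the cap: steel in the gap (scene 386,319; wrist 378,101), blue (scene 332,262; wrist 290,217) and blue (scene 348,222; wrist 183,223). I choose the steel one in the gap. For the rod, the spoon at scene (230,181) is the look-alike. The one with the square foot (scene 195,215 to 308,240) is the rod.

Run:
```python
from h import *
for c in ["scene","side","wrist"]:
    st=get_state(); f=grab_frame(c)
    uv={"scene":dict(handle=[195.1,215.6],foot=[311.5,237.1],cap=[388,322.2],gap=[340.5,309.5]),
     "side":dict(handle=[403.7,162.2],foot=[357.3,253.9],gap=[259.8,276.3]),
     "wrist":dict(foot=[251.5,264])}[c]
    for k,v in uv.items(): print(c,k,np.round(pix(f,st,v,0.011 if k in("handle","foot") else 0),4))
    if c=="wrist":
        print("cap top",pix(f,st,[378.5,101],0.018))
        for n,p,z in [("trough corner R top",[351,185],.1),("trough L",[193,170],.1),("trough upper-right edge",[375,0],.1),("box L front top",[419,183],.048),("box R",[500,193],.048),("box left top edge",[450,0],.048),("shaft far",[269,268],.011),("shaft near",[268.5,390],.011),("foot tip",[234,264],.011)]:
            print(n,np.round(pix(f,st,p,z),4))
snap("wrist","w_crop.png",(160,40,540,300),2)
snap("scene","s_crop.png",(150,180,450,360),2.6)
```

```text
scene handle [ 0.4732 -0.308   0.011 ]
scene foot [ 0.4616 -0.0671  0.011 ]
scene cap [0.6068 0.113  0.    ]
scene gap [0.606  0.0358 0.    ]
side handle [ 0.4775 -0.3171  0.011 ]
side foot [ 0.4735 -0.0673  0.011 ]
side gap [0.6065 0.0352 0.    ]
wrist foot [ 0.4671 -0.0677  0.011 ]
cap top [0.60439891 0.10694788 0.018     ]
trough corner R top [0.573  0.0386 0.1   ]
trough L [0.4463 0.0506 0.1   ]
trough upper-right edge [0.5861 0.1659 0.1   ]
box L front top [0.6427 0.0319 0.048 ]
box R [0.7222 0.0222 0.048 ]
box left top edge [0.6543 0.1815 0.048 ]
shaft far [ 0.4872 -0.0728  0.011 ]
shaft near [ 0.4774 -0.2498  0.011 ]
foot tip [ 0.4468 -0.0677  0.011 ]
```

View pics/w_crop.png

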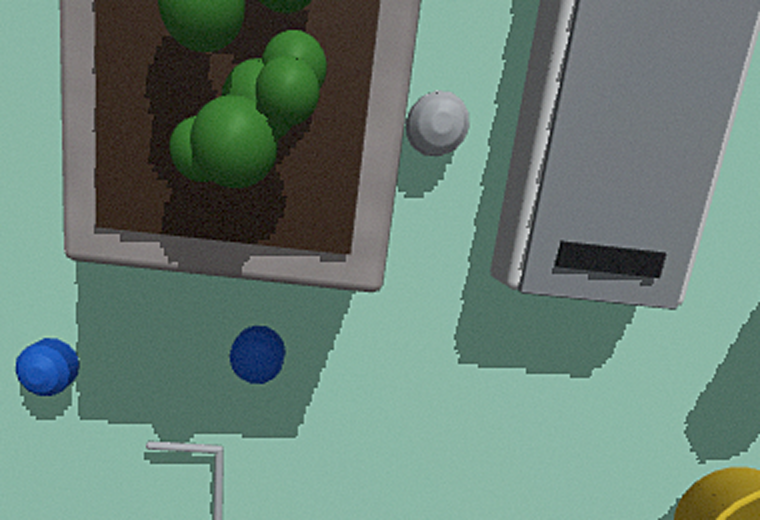

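View pics/s_crop.png

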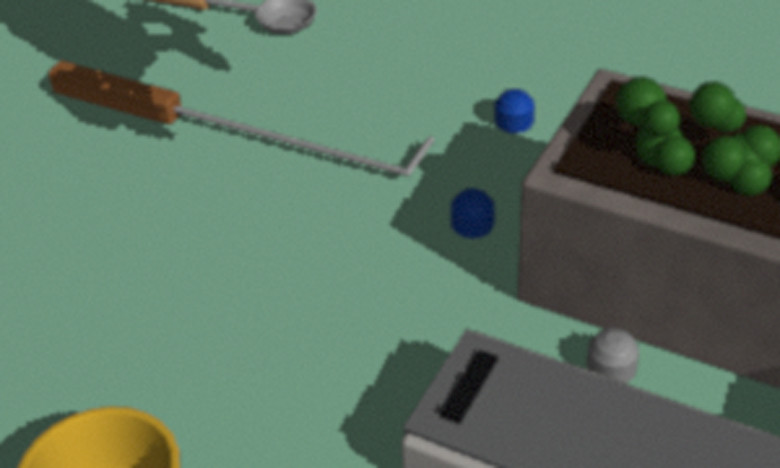

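The crops confirm it: steel cap in the gap (wrist 378,101), both blue caps outside, rod with square foot. The gap is at about (0.607, 0.0355), turned about -0.095 rad from +y. Next I hover over the handle.

```bash
cat >> h.py <<'E'
def rv(a): # tool down, rod direction = +y world rotated by a about z
    return (R.from_euler('z',a)*R.from_rotvec([np.pi,0,0])).as_rotvec()
E
python3 - <<'E'
from h import *
movep([.4755,-.3125,.16],rv(-.052))
f,st=snap("wrist","w1.png")
print(st["position"],st["clock"])
for n in ["rod_handle","rod_foot","cap","gap"]:
    for d in tip_of("wrist",n): print(n,np.round(d["centre"],1),round(d["score"],2),np.round(pix(f,st,d["centre"],.011),4))
T=c2w(f,st); print(np.round(T[:3,3],3))
E
```

```text
[ 0.47607197 -0.31168848  0.16031137] 2.85
rod_handle [320.4 227. ] 0.85 [ 0.4739 -0.3137  0.011 ]
[ 0.48  -0.228  0.303]
```

View pics/w1.png

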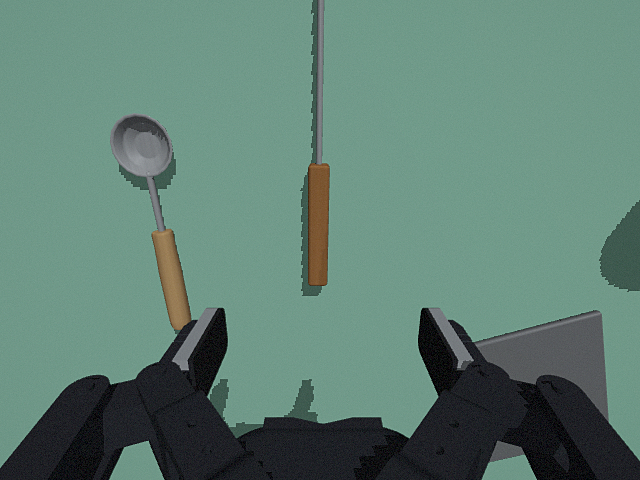

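Run:
```python
from h import *
f,st=snap("wrist","w1b.png")
a=pix(f,st,[318.5,165.5],.022);b=pix(f,st,[318.3,284],.022);print("front,back",a,b,(a+b)/2,np.linalg.norm(a-b),"ang",np.arctan2(a[0]-b[0],a[1]-b[1]))
s0=pix(f,st,[321,0],.0135);s1=pix(f,st,[319.8,160],.0135);print(s0,s1,np.arctan2(s0[0]-s1[0],s0[1]-s1[1]))
for p in [[180,328],[165,233],[150,180],[143,146]]: print("spoon",pix(f,st,p,.01))
for p in [[318,285],[480,345]]: print(pix(f,st,p,0.005))
```

```text
front,back [ 0.47547303 -0.25823016  0.022     ] [ 0.46945838 -0.36483607  0.022     ] [ 0.4724657  -0.31153311  0.022     ] 0.10677544066322328 ang 0.05635967264257792
[ 0.48359119 -0.14123938  0.0135    ] [ 0.47665346 -0.25468579  0.0135    ] 0.061078216863305904
spoon [ 0.32751424 -0.41241953  0.01      ]
spoon [ 0.33259925 -0.31254719  0.01      ]
spoon [ 0.32931596 -0.26439137  0.01      ]
spoon [ 0.32957006 -0.23608866  0.01      ]
[ 0.46843851 -0.37416967  0.005     ]
[ 0.63298425 -0.45154837  0.005     ]
```

```bash
python3 - <<'E'
from h import *
a=.058; d=np.array([np.sin(a),np.cos(a)]); c=np.array([.4725,-.312])+.012*d
move_l([*c,.06],.15,rv(-a))
print(move_l([*c,.004],.06,until_force=8), get_state()["position"])
grab(70); s=get_state(); print(s["finger_gap"],s["contact_force"],s["position"])
move_l([*c,.07],.08); s=get_state(); print(s["clock"],s["contact_force"],s["finger_gap"])
f,st=snap("wrist","w2.png"); snap("side","s2.png"); snap("scene","c2.png")
E
python3 -c "
import cv2,numpy as np
a=cv2.imread('pics/w2.png');cv2.imwrite('pics/w2c.png',a)
b=np.hstack([cv2.imread('pics/s2.png')[60:360,240:640],cv2.imread('pics/c2.png')[100:400,100:500]]);cv2.imwrite('pics/sc2.png',b)"
```

```text
False [ 0.47348389 -0.30024894  0.00431858]
0.191797037583407 [0.14942271 0.16596081 2.59144594] [ 0.47349221 -0.30023596  0.0043767 ]
6.6667 [ 0.21882254 -0.06152656 -1.11193394] 0.19188874493500152
```

View pics/w2.png

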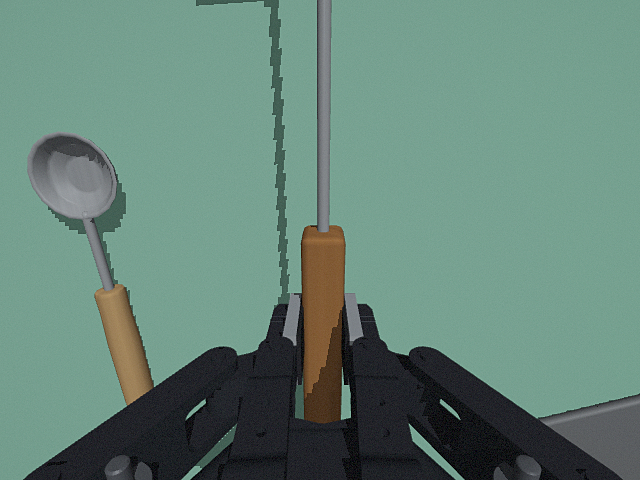

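View pics/sc2.png

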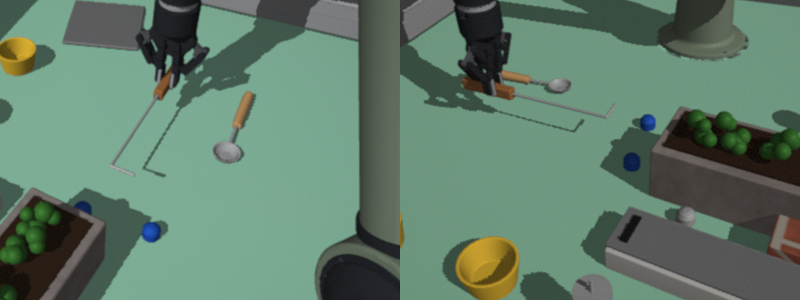

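The rod is held level and straight. Next I lift above the herbs and bring it over the gap at height.

```bash
cat >> h.py <<'E'
G=np.array([.607,.0355]); GA=.095
def tcp_for(xf,ys,a=None,L=.233):
    a=GA if a is None else a
    gx=np.array([np.sin(GA),np.cos(GA)]); gy=np.array([-gx[1],gx[0]])
    foot=G+xf*gx+ys*gy   # shaft axis at foot end
    return foot-L*np.array([np.sin(a),np.cos(a)])
E
python3 - <<'E'
from h import *
s=get_state();p=s["position"]
move_l([p[0],p[1],.20],.2)
t=tcp_for(.103,-.016); print(t)
move_l([*t,.20],.2,rv(-GA))
for c in ["wrist","scene","side"]:
    f,st=snap(c,c+"3.png")
    for n in ["rod_foot","cap","gap"]:
        for d in tip_of(c,n)[:3]: print(c,n,np.round(d["centre"],1),round(d["score"],2),np.round(pix(f,st,d["centre"],.207 if n=="rod_foot" else 0),4))
print(st["position"],st["eef_rot"],st["clock"],st["contact_force"])
E
```

```text
[ 0.61059642 -0.09543153]
wrist cap [ 97.5 155.3] 0.69 [ 0.3941 -0.0185  0.    ]
wrist cap [216.1 138.1] 0.62 [ 0.5139 -0.0138  0.    ]
scene rod_foot [417.7 220.6] 0.95 [0.615  0.1361 0.207 ]
scene cap [385.5 321.2] 0.68 [0.6061 0.1089 0.    ]
scene cap [332.6 267.4] 0.67 [ 0.5161 -0.0075  0.    ]
scene cap [351.2 226.5] 0.6 [ 0.3929 -0.0109  0.    ]
scene gap [338.5 309.8] 0.56 [0.6076 0.033  0.    ]
side rod_foot [197.8 236.5] 0.57 [0.6163 0.1348 0.207 ]
side cap [388.2 297.6] 0.81 [ 0.3969 -0.0132  0.    ]
side cap [322.1 272.4] 0.52 [ 0.5151 -0.0148  0.    ]
side gap [260.9 276. ] 0.81 [0.6051 0.0339 0.    ]
[ 0.61047686 -0.0957537   0.20005878] [-3.13800778e+00  1.49998492e-01 -3.46907244e-05] 9.4 [ 0.50747007 -0.22061665 -0.21984642]
```

View pics/wrist3.png

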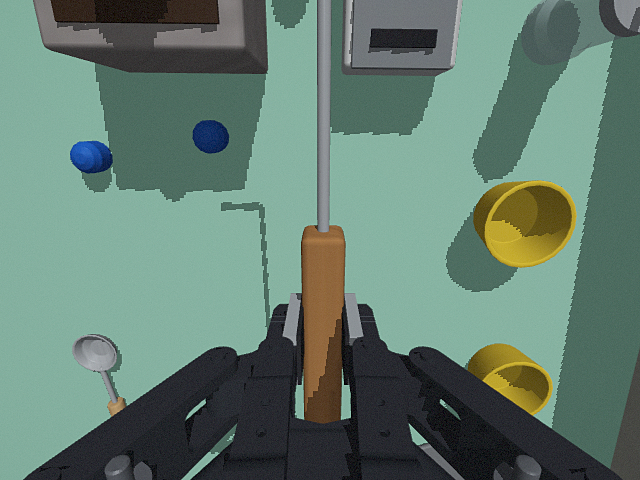

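View pics/scene3.png

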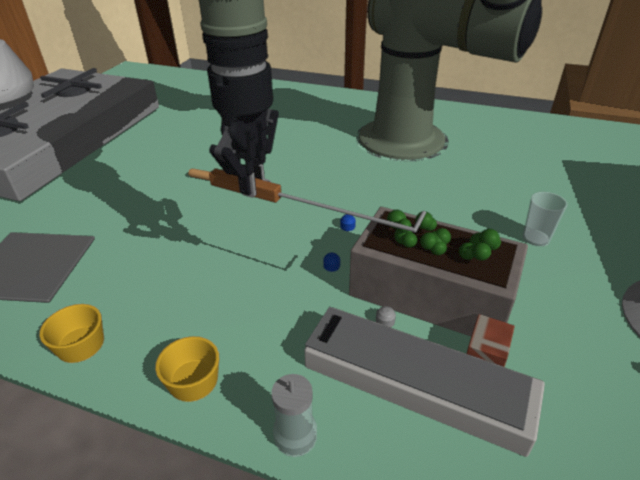

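View pics/side3.png

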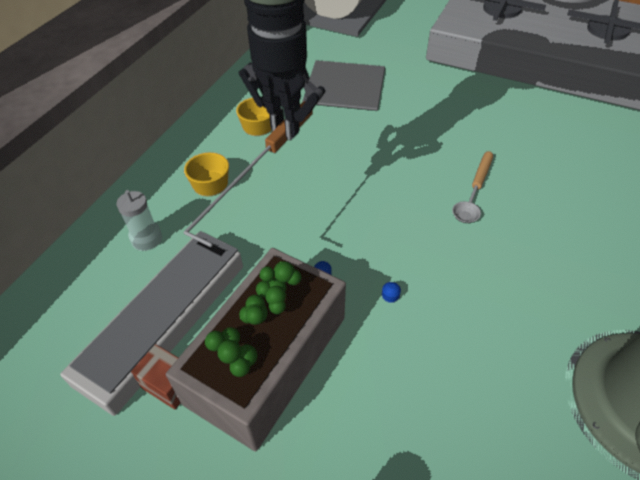

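Run:
```python
from h import *
gx=np.array([np.sin(GA),np.cos(GA)]); gy=np.array([-gx[1],gx[0]])
W=lambda x,y,z:[*(G+x*gx+y*gy),z]
out=[]
for c,crop in [("scene",(290,190,560,450)),("side",(60,180,360,440))]:
    st=get_state(); f=grab_frame(c); im=cv2.resize(f["img"],None,fx=3,fy=3,interpolation=cv2.INTER_CUBIC)[:,:,::-1].copy()
    def line(a,b,col): cv2.line(im,*[tuple(int(v) for v in (proj(f,st,p)*3+1)) for p in (a,b)],col,1)
    for y,z,col in[(.033,.1,(0,0,255)),(.033,0,(0,0,255)),(-.033,.048,(255,0,0)),(-.033,0,(255,0,0))]: line(W(0,y,z),W(.2,y,z),col)
    line(W(0,.033,.0),W(0,.033,.1),(0,0,255)); line(W(0,-.033,0),W(0,-.033,.048),(255,0,0))
    line(W(.103,-.016,.207),W(.103,.024,.207),(0,255,255)); line(W(-.05,-.016,.207),W(.103,-.016,.207),(0,255,255))
    th=np.linspace(0,2*np.pi,40)
    for z in(0,.016):
        P=[W(.072+.015*np.cos(t),.009+.015*np.sin(t),z) for t in th]
        for a,b in zip(P,P[1:]): line(a,b,(0,255,0))
    i=im[crop[1]*3:crop[3]*3,crop[0]*3:crop[2]*3]; cv2.imwrite(f"pics/ov_{c}.png",cv2.resize(i,None,fx=.75,fy=.75,interpolation=cv2.INTER_AREA))
```

```text
(no output)
```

View pics/ov_scene.png

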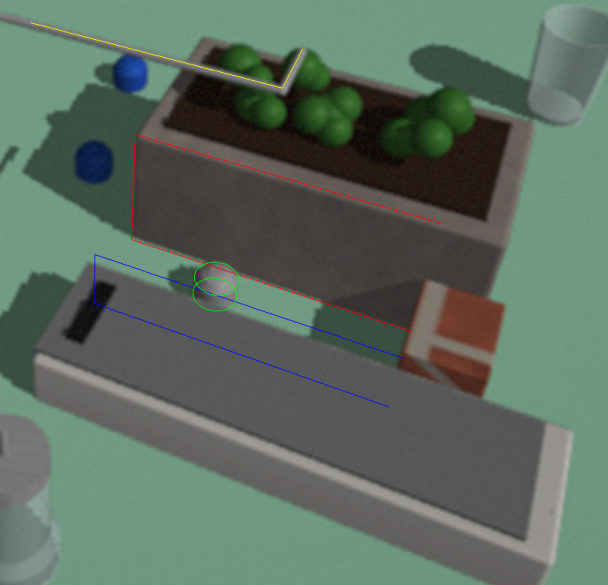

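View pics/ov_side.png

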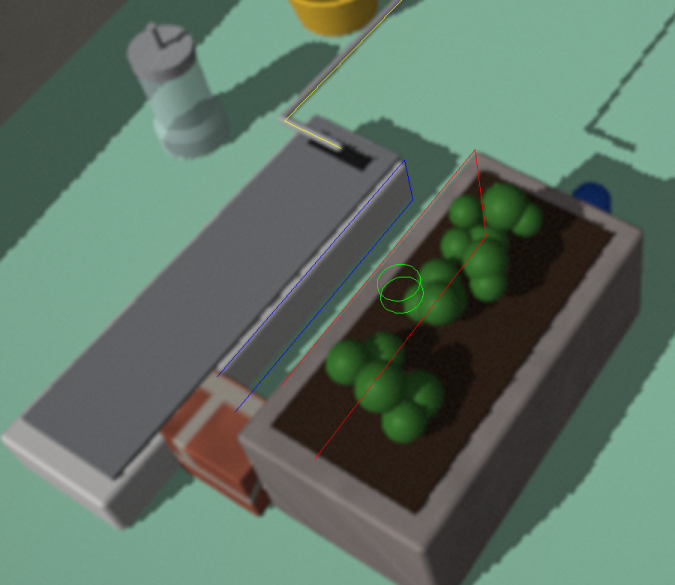

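The gap and rod models overlay both views to within a couple of mm. Now I lower the foot behind the cap.

Run:
```python
from h import *
t=tcp_for(.104,-.016)
move_l([*t,.07],.15)
print(move_l([*t,.0065],.05,until_force=5))
st=get_state();print(st["position"],st["contact_force"],st["clock"])
snap("scene","scene4.png",(290,190,560,390),2.8); snap("wrist","wrist4.png")
```

```text
False
[ 0.61100212 -0.09454874  0.0068872 ] [ 0.11723296  0.69533359 -0.92734437] 12.1333
```

View pics/scene4.png

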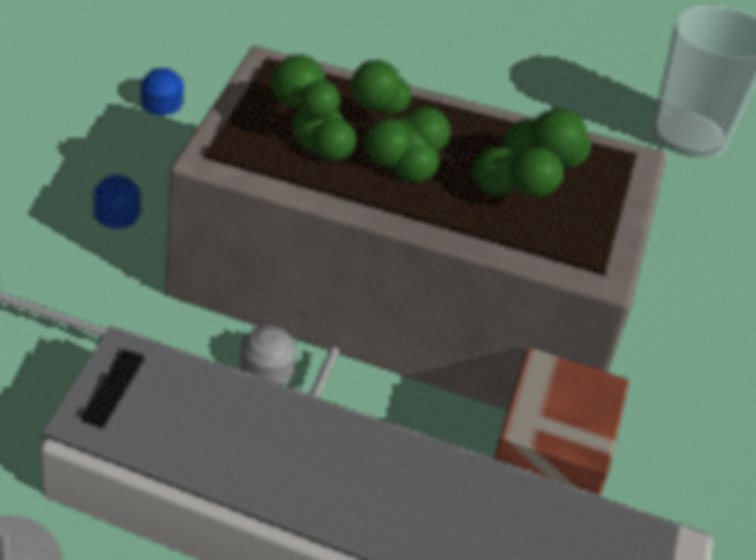

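View pics/wrist4.png

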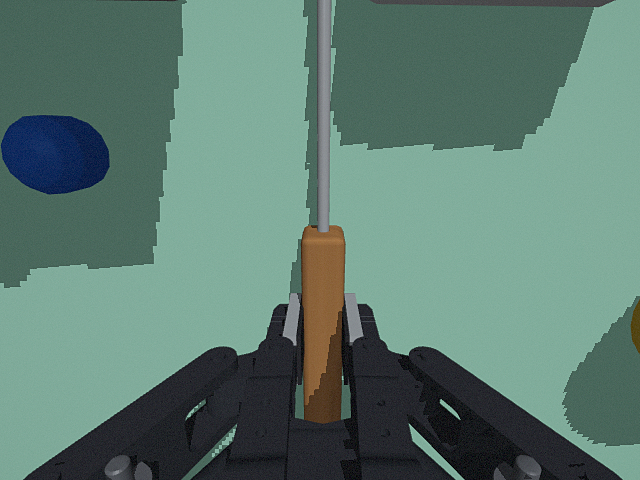

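The foot lies behind the upright cap (crop 325,370), and nothing is touching. Now I draw it partway and check.

Run:
```python
from h import *
t=tcp_for(.045,-.016)
print(move_l([*t,.0065],.045,until_force=10))
st=get_state();print(st["position"],st["contact_force"],st["clock"])
snap("scene","scene5.png",(230,190,500,390),2.8)
```

```text
False
[ 0.6051074  -0.15296302  0.00650088] [-0.03665729 -0.10835929 -1.59602175] 13.6917
```

View pics/scene5.png

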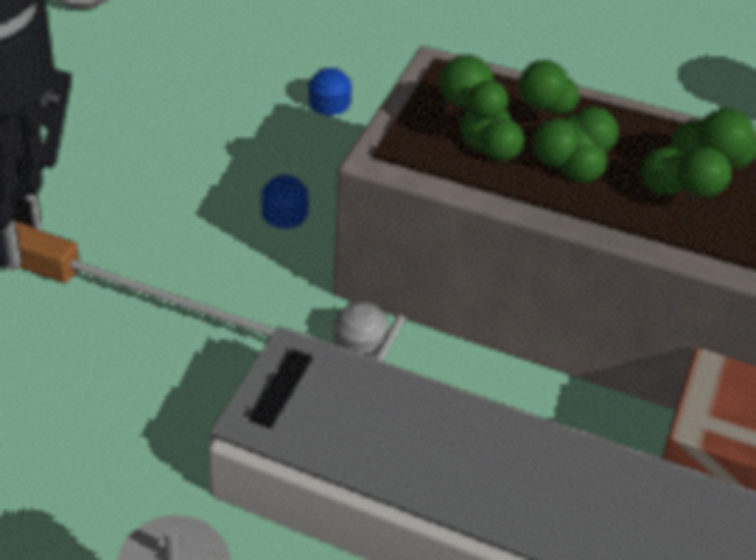

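The cap is upright and moving with the foot. I continue out.

Run:
```python
from h import *
t=tcp_for(-.05,-.016)
print(move_l([*t,.0065],.045,until_force=10))
st=get_state();print(st["position"],st["contact_force"],st["clock"])
f,st=snap("scene","scene6.png",(180,190,450,390),2.8)
for d in tip_of("scene","cap"): print(np.round(d["centre"]),round(d["score"],2),pix(f,st,d["centre"],0))
f,st=snap("side","side6.png",(200,120,420,300),3.4)
for d in tip_of("side","cap"): print(np.round(d["centre"]),round(d["score"],2),pix(f,st,d["centre"],0))
```

```text
False
[ 0.5961352  -0.24759383  0.0065336 ] [-0.39685283  1.05138604 -1.50948438] 16.0
[328. 265.] 0.8 [ 0.51178013 -0.01660266  0.        ]
[348. 225.] 0.71 [ 0.39027184 -0.01800445  0.        ]
[300. 293.] 0.55 [ 0.59376772 -0.03726985  0.        ]
[285. 251.] 0.77 [ 0.59285816 -0.0299188   0.        ]
[388. 296.] 0.56 [ 3.98133149e-01 -1.61670546e-02  1.11022302e-16]
[322. 272.] 0.55 [ 0.51595786 -0.01626115  0.        ]
```

View pics/scene6.png

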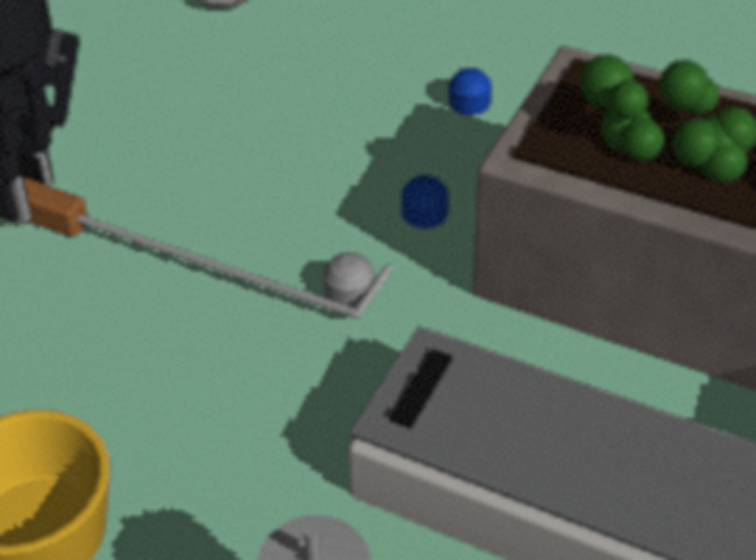

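View pics/side6.png

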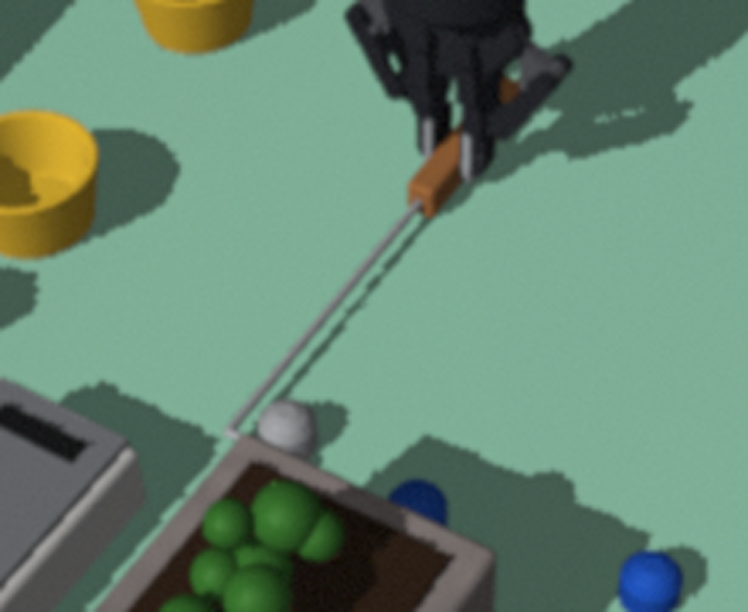

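The cap stands upright outside (scene crop 348,275), with its centre about 68 mm before the mouth. Now I ease the foot off the cap, lay the rod down and release.

Run:
```python
from h import *
t=tcp_for(-.042,-.017)
move_l([*t,.0065],.03)
print(move_l([*t,.0040],.01,until_force=4)); st=get_state();print(st["position"],st["contact_force"])
let_go(); sleep(.3)
move_l([*t,.12],.08)
x=get_state()["position"]; move_l([x[0]-.08,x[1]-.03,.22],.2)
sleep(.5); st=get_state();print(st["position"],st["clock"],st["contact_force"],st["finger_gap"])
f,st=snap("scene","scene7.png",(100,170,370,370),2.8)
for d in tip_of("scene","cap")+tip_of("scene","rod_handle")+tip_of("scene","rod_foot"): print(np.round(d["centre"]),round(d["score"],2),pix(f,st,d["centre"],0))
snap("side","side7.png",(200,80,440,300),3)
```

```text
True
[ 0.59803638 -0.24005504  0.00439146] [ 0.4959402  -0.08996515  5.18797113]
[ 0.51752303 -0.26954042  0.21972142] 20.8 [ 0.10314582  0.04616608 -0.20596676] 0.9993650507727501
[333. 266.] 0.63 [ 0.51288103 -0.00862436  0.        ]
[346. 226.] 0.63 [ 0.39459476 -0.02072343  0.        ]
[304. 296.] 0.51 [ 0.59772567 -0.02989511  0.        ]
[185. 262.] 0.75 [ 0.59015798 -0.25929828  0.        ]
[317. 297.] 0.9 [ 0.59290534 -0.00862955  0.        ]
[186. 261.] 0.37 [ 0.58600568 -0.25961729  0.        ]
```

View pics/scene7.png

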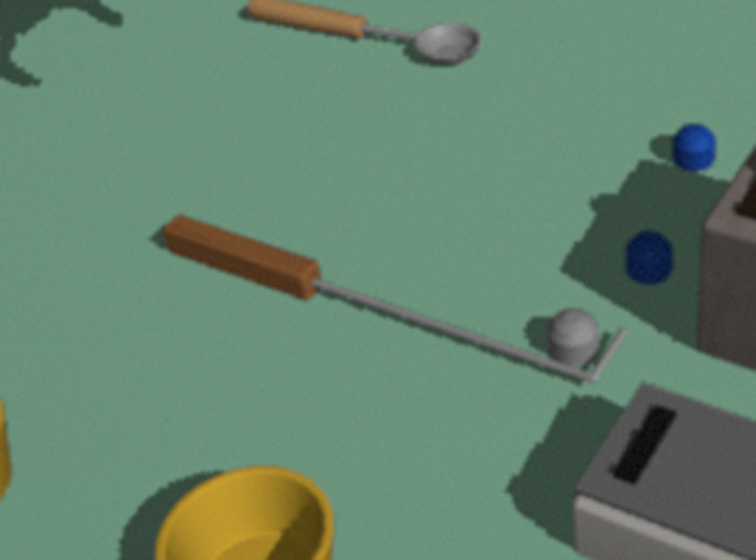

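View pics/side7.png

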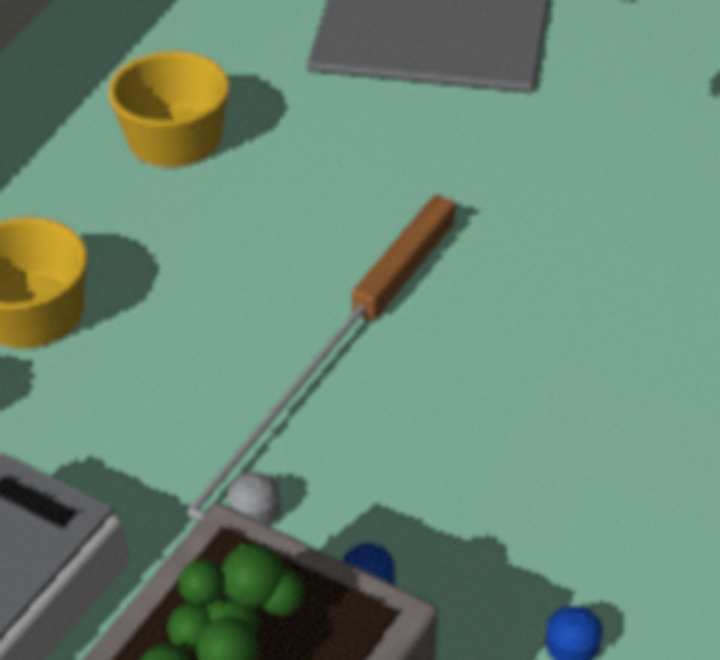

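The pictures show the cap upright about 50 mm clear of the mouth, the rod flat on the ledge, and the gripper open and away.

```bash
python3 -c "
from cell import *
print(sign_off())"
```

```text
the job is handed in; nothing more can be done
None
```

I gripped the rod by its wooden handle and let its foot down behind the steel cap. I drew the cap out through the open end of the gap, then laid the rod on the ledge, let go and moved the arm clear. The fingers never touched the cap, and the job was handed in at about 21 s of the 45 s allowed.

**Last checks:**
- **Cap:** it stands upright outside the gap. Its centre measured 65–68 mm before the mouth, so its near edge is roughly 50 mm clear.
- **Rod:** it lies flat on the ledge, and the gripper was open, away and carrying no load.
- **Wrist force:** no reading I took was above about 6 N, well under the 120 N limit.
- **Disagreement:** the scene and side cameras placed the cap about 7 mm apart along the gap just after the pull. That is small against the clearance. The side detector did not find the cap before the pull, and I did not run it again after laying the rod down, but the cap is plain in both final pictures.

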